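# Refit and latch the cover of a tablet counter

### The arm

A 6-joint arm with a two-finger parallel gripper is mounted at the origin on the work surface. World frame = base frame: x ahead of the robot, y to its left, z up, the work surface at z = 0. Lengths are in mm, angles in degrees, forces in N, time in s.
With the tool pointing down it reaches from about 300 to 850 mm from the base axis. Payload 4.2 kg.
Tool frame: the origin (TCP) lies between the finger pads, 19 mm behind the fingertips; this is the grasp point; z points along the fingers, y is the line along which they close (so a half turn about z gives the same grasp; the last joint's range is limited). The gripper opens to 91 mm and grips with 3 to 60 N. Pads are 32 mm wide; open, the fingers measure 118 mm over their backs; the gripper's body (76 mm by 178 mm) begins 60 mm behind the grasp point.
Start: joints at [-67.666, 18.312, 89.639, -0, 72.044, -1.146], TCP at [229.099, -527.404, 232.776] pointing down, gripper open.
Joint ranges: [-177.97, 177.97], [-48.28, 115.42], [12.27, 149.76], [-77.06, 257.06], [2.81, 150.46], [-146.56, 146.56]. Speed limits (degrees/s): [147.25, 147.25, 180, 180, 180, 180].

### API

Orientations are given as [roll, pitch, yaw] about the fixed x, y, z axes, in that order (R = Rz(yaw) Ry(pitch) Rx(roll)).
In Python, from workcell import env, grab_frame gives the robot as it stands. The module is installed in compiled form; this text tells all that it offers.
- The arm moves only by the tool move_arm, never from a script. Its argument "plan" is a list of rows, each an object of numbers: "tx", "ty", "tz": the shift along the tool's x, y, z in cm; "wx", "wy", "wz": the turn, a rotation vector about the tool's x, y, z in rad. In form: [{"tx": .., "ty": .., "tz": .., "wx": .., "wy": .., "wz": ..}, ...]. A call has 1 to 12 rows; each row shifts and turns the commanded pose from where the row before left it, along the tool's axes as they then stand; what a row does not reach is not made up. A row lasts 1/12 s, in which the tool goes at most 41.7 mm and 7.16 degrees, less where a joint would pass 70% of its speed; a pose out of reach is approached as far as the arm can. A call is refused whole if a number of a shift passes 4.17 or a number of a turn 0.125, either way. A call with a gripper value outside its range is refused whole. "gripper" is the finger opening in cm, from 0 to 9.12, set as the call begins (left out, the last holds). The fingers move at their own pace and stop on an object; "force" is the grip in N (left out, the last holds). Time passes only in rows, so rows that do not move let the fingers close. It gives the time, the measured TCP pose, the force, the opening and the grip force at its end, in the units of the state.
- env.state(): the state, without advancing time (a new reading comes with each control period).
- grab_frame(name): name is "side" or "top"; returns a dict with "color" (420x560x3 uint8, red, green, blue), "vfov" (degrees; the focal length in pixels is half the picture's height over the tangent of half this angle, whatever the lens; pixels are square), "cx", "cy" (the principal point, pixels), "view" (4x4, takes a point from world to camera coordinates). Camera axes: x right, y up, looking along -z (the intrinsics and any distortion apply to the point x, -y, -z); pixel columns grow to the right and rows downward; lengths in mm; the calibration is good to about 2 mm. A picture is of the moment at which its call begins. There is no depth.
- env.job_done(): hands the job in; it is judged then, once.
The state is a dict: "time_s": time; "qpos": joint angles; "qvel": joint speeds; "effort": joint torques, N m; "ee_pos": TCP position; "ee_rot": TCP orientation; "force": force on the tool from outside, world axes, zero at the start; "torque": the same for the moment, N m; "gripper_width": finger opening in mm; "gripper_force": force on a finger pad.
Only numpy, scipy, OpenCV 4.12 (cv2) and the standard library are available. Lean on these libraries where they do the work, as an engineer would, in place of code of your own. Each camera call takes 0.05 s, during which the arm holds its last target. There are 200 camera calls.

### The job

The cover plate of the tablet counter has been taken off for cleaning. Put it back on its two pins so that it lies fully home and flat on the housing, then turn the rotary latch clockwise until it clicks over the cover and stays there. Leave the other things on the bench alone.

Things in the scene. Friction and masses are not known exactly. Their poses are not given: they have to be found in the camera images.
- counter: White plastic housing, fixed. Origin on the bench under the middle of its open mouth; x from the latch side across the mouth, y along the long side, z up. It spans x -114 to +50, y -80 to +80 mm; its top (rim and the flat deck in front) is 60 mm high. The mouth spans x +-38, y +-68 mm. The latch axis is at x -85, y 0. The cover is home with its underside on the rim, pins through its holes.
- counter_mouth (a point): Middle of the mouth at rim height (60 mm), axes as the counter. A rigid steel bar 18 mm wide lies along y at x 0, its top 2 mm below the rim, with two upright pins, diameter 9 mm, rising 13.5 mm above the rim, the last 3.5 mm tapered to 4 mm. The bar was clamped anywhere within 9 mm along y: pins at y = d-50 and d+50 mm, d from -9 to 9, not reported: find it by touch or sight.
- cover: Loose aluminium plate, 90 (x) by 164 (y) by 5 mm, 0.18 to 0.35 kg, lying flat on the bench, grip up. Origin: centre of its underside, z up. Two through holes, diameter 11.5 mm, at x 0, y -50 and +50 mm. Upright black grip block in the middle, 38 mm long (x), 16 mm wide (y), from 5 to 37 mm above the underside. It fits either way round (half turn), its x and y along the counter's.
- latch (a joint): Rotation of the latch in rad: 0 open (as it starts), 1.2 latched; stops at both. It turns clockwise seen from above. A spring detent pushes it back to 0 when below 0.6 and snaps it on to 1.2 by itself when beyond 0.6; the moment to turn it is about 0.2 N m at first and falls away towards 0.6. The lug passes 2 mm over the top of a cover that is home; a cover that is not home blocks it.
- latch_grip (a point): Point on the latch's vertical axis, 94 mm above the bench, inside the grip bar; put the TCP here to turn it. The black bar is 40 mm long (this point's y), 14 mm wide (its x), from 72 to 100 mm above the bench. The point turns with the latch; its axes equal the counter's at 0.
- lug_tip (a point): Underside of the free end of the latch's steel lug (12 mm wide, 5 mm thick), 56 mm from the axis along latch_grip's +y, 67 mm above the bench: to the counter's +y when open, over the cover's edge when latched.
- organiser: Bystander: purple pill organiser, 36 x 150 x 27 mm, origin centre of underside.
- amber_bottle: Bystander: amber bottle with twist cap, diameter 44 mm, 85 mm tall, origin centre of underside.
- egg_pot: Bystander: egg-shaped ceramic pill pot, diameter 52 mm, 60 mm tall, origin centre of underside.
- splitter: Bystander: clear tablet splitter, 55 x 36 x 21 mm, origin centre of underside.
Things that resemble listed ones, but are neither listed nor needed, are in the scene too. Of the things like the counter, leave any that is blue or yellow; of the rest the smaller one is meant.

How it is judged (in metres and radians):
On the way, in this order (a step that is already met when the one before it is completed fails the run):
1. the cover lies home on the housing with the pins through its holes, the latch still open (z of cover in the frame of counter between 0.057 and 0.0625 m and x of cover in the frame of counter between -0.005 and 0.005 m and y of cover in the frame of counter between -0.012 and 0.012 m and angle between the x axis of cover and the x axis of counter, either way round below 0.08 rad and angle between cover's own z axis and vertical below 0.05 rad and value of joint latch below 0.5 rad), for 0.2 s.
2. the latch has clicked over the cover (value of joint latch above 1 rad), for 0.1 s.
At the end, for the whole second after the job is handed in: The cover is at rest, flat on the rim (underside within 2.5 mm above it, tilt under 0.05 rad), pins through its holes (its centre within 5 mm in x and 12 mm in y of the counter's, sides parallel within 0.08 rad), and the latch stands past its click, above 1.0 rad (z of cover in the frame of counter between 0.057 and 0.0625 m and x of cover in the frame of counter between -0.005 and 0.005 m and y of cover in the frame of counter between -0.012 and 0.012 m and angle between the x axis of cover and the x axis of counter, either way round below 0.08 rad and angle between cover's own z axis and vertical below 0.05 rad and value of joint latch above 1 rad and linear speed of cover below 0.02 m/s); the robot touches nothing.
It fails at once if a bystander is moved more than 30 mm (distance of any of organiser, amber_bottle, egg_pot, splitter from where it was at the start of the episode above 0.03 m).
It also fails if it takes over 72 s, if anything falls off the work surface, if the arm or the gripper's body presses on something with over 40 N, if the wrist force passes 120 N, or if a joint passes its speed limit or range.

## Working session

There is one attempt and no reset: what is moved stays moved. The work goes in short steps, Python scripts to look and compute and a tool call to move; the robot and the scene stay as the last step left them, time stands still between calls to the robot, and variables do not carry over. Pictures are saved under pics/ and viewed, at most 10 in all, crops included, and the job is handed in when it is done.

Besides the shell and the picture viewer there is one more tool, called after "Emit:" in YAML: its name, and indented under it one key for each argument. move_arm: Moves the arm, as the interface text tells. Its arguments: {"type":"object","properties":{"plan":{"type":"array","items":{"type":"object","properties":{"tx":{"type":"number"},"ty":{"type":"number"},"tz":{"type":"number"},"wx":{"type":"number"},"wy":{"type":"number"},"wz":{"type":"number"}}}},"gripper":{"type":"number"},"force":{"type":"number"}},"required":["plan"]}

```bash
mkdir -p pics; cat > h.py <<'E'
import numpy as np, cv2, pickle
from workcell import env, grab_frame
def snap(n,tag):
    f=grab_frame(n); cv2.imwrite(f'pics/{tag}.png',cv2.cvtColor(f['color'],cv2.COLOR_RGB2BGR)); pickle.dump(f,open(f'pics/{tag}.pkl','wb')); return f
def load(tag): return pickle.load(open(f'pics/{tag}.pkl','rb'))
def foc(f): return f['color'].shape[0]/2/np.tan(np.radians(f['vfov'])/2)
def ray(f,u,v):
    V=np.array(f['view']); F=foc(f)
    d=np.array([(u-f['cx'])/F,-(v-f['cy'])/F,-1.]); R=V[:3,:3]
    return -R.T@V[:3,3], R.T@d
def onz(f,u,v,z):
    o,d=ray(f,u,v); return o+d*(z-o[2])/d[2]
def proj(f,p):
    V=np.array(f['view']); c=V[:3,:3]@p+V[:3,3]; F=foc(f)
    return f['cx']+F*c[0]/-c[2], f['cy']-F*c[1]/-c[2]
E
python3 - <<'E'
from h import *
a=snap('top','t0');b=snap('side','s0')
for f in(a,b): print({k:v for k,v in f.items() if k!='color'})
print(env.state())
E
```

```text
{'vfov': 43.189521020324314, 'cx': 276.54176812158255, 'cy': 204.46114683642202, 'view': array([[ 2.55138131e-02, -9.99639709e-01,  8.33650143e-03,
         7.77606742e+01],
       [ 9.94999161e-01,  2.61991845e-02,  9.63860555e-02,
        -5.60260763e+02],
       [-9.65697380e-02,  5.83563612e-03,  9.95309113e-01,
        -1.48246988e+03],
       [ 0.00000000e+00,  0.00000000e+00,  0.00000000e+00,
         1.00000000e+00]])}
{'vfov': 57.925310115247974, 'cx': 270.6572457855205, 'cy': 211.40450423849205, 'view': array([[ 9.56031678e-01, -2.92503294e-01, -2.11010102e-02,
        -4.92136918e+02],
       [ 2.23118015e-01,  6.78778883e-01,  6.99626743e-01,
        -2.69675290e+02],
       [-1.90320207e-01, -6.73573345e-01,  7.14196869e-01,
        -8.35520488e+02],
       [ 0.00000000e+00,  0.00000000e+00,  0.00000000e+00,
         1.00000000e+00]])}
{'time_s': 0.1, 'qpos': array([-6.76662260e+01,  1.83475637e+01,  8.96985812e+01,  6.26680004e-04,
        7.20451273e+01, -1.14553757e+00]), 'qvel': array([-0.09683895, -0.10819258, -0.09254807, -0.00097327,  0.01680925,
        0.01718219]), 'effort': array([-3.94686037e-05, -4.13332164e+01, -2.32510704e+01,  7.27474527e-02,
        4.21807612e-02, -7.17376179e-05]), 'ee_pos': array([ 228.93697352, -526.99840574,  232.01415181]), 'ee_rot': array([-1.79908758e+02, -2.42045389e-03,  2.34791160e+01]), 'force': array([0.28290413, 0.18583865, 1.00716258]), 'torque': array([-0.10308108,  0.01991231, -0.04300544]), 'gripper_force': 0.0, 'gripper_width': 91.17360803338771}
```

View pics/t0.png

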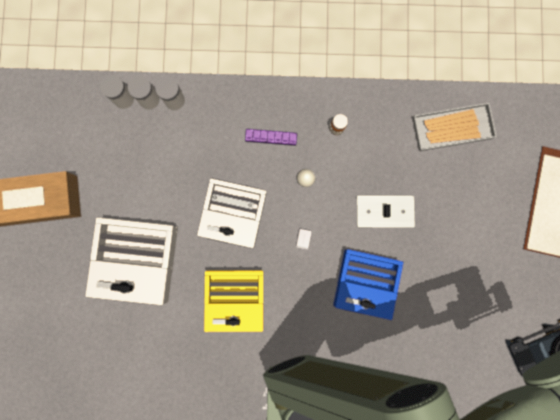

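View pics/s0.png

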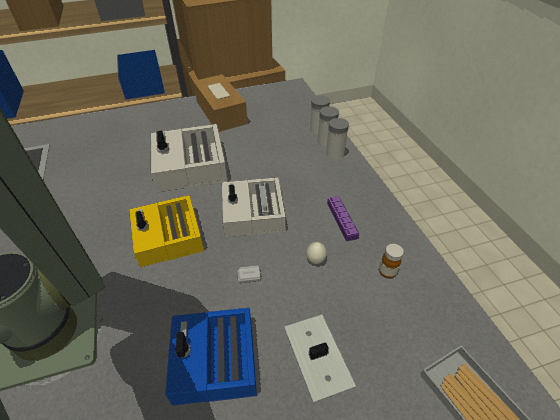

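Candidates in the top view are small white (232,212), large white (130,260), yellow (234,300) and blue (370,283). I choose the small white one at (232,212). The only cover is at (386,211).

```bash
python3 - <<'E'
from h import *
a=load('t0');b=load('s0')
A=cv2.cvtColor(a['color'],cv2.COLOR_RGB2BGR);B=cv2.cvtColor(b['color'],cv2.COLOR_RGB2BGR)
r=lambda i,s:cv2.resize(i,s,interpolation=cv2.INTER_CUBIC)
im=np.hstack([r(A[175:250,195:270],(400,400)),r(B[170:240,215:290],(400,373))[:400] if 0 else r(B[170:245,215:290],(400,400))])
cv2.imwrite('pics/c1.png',im)
for f,img,n in((a,A,'top'),(b,B,'side')):
    g=cv2.cvtColor(img,cv2.COLOR_BGR2HSV)
    m=((g[...,1]<60)&(g[...,2]>(130))).astype('uint8')
    for c in cv2.findContours(m,cv2.RETR_EXTERNAL,cv2.CHAIN_APPROX_NONE)[0]:
        if 1000<cv2.contourArea(c)<12000:
            R=cv2.minAreaRect(c); print(n,cv2.contourArea(c),np.round(cv2.boxPoints(R),1).tolist(),[np.round(onz(f,*p,5 if n=='top' and R[0][0]>350 else 60)[:2],1).tolist() for p in cv2.boxPoints(R)])
    k=(img.max(2)<50).astype('uint8')
    nn,l,st,ce=cv2.connectedComponentsWithStats(k)
    for i in range(1,nn):
        if 15<st[i,4]<400: print('blk',st[i].tolist(),ce[i].round(1))
E
```

```text
top 2205.5 [[528.0, 155.0], [559.0, 155.0], [559.0, 254.0], [528.0, 254.0]] [[724.8, -639.2], [727.2, -730.2], [438.6, -722.7], [436.3, -633.3]]
blk [384, 206, 5, 10, 49] [386.  210.4]
blk [221, 229, 11, 5, 38] [226.4 230.7]
blk [112, 283, 21, 9, 123] [122.2 286.7]
blk [361, 301, 13, 6, 53] [366.8 303.5]
blk [227, 318, 12, 6, 45] [232.6 320.8]
blk [543, 325, 9, 4, 22] [546.2 326. ]
blk [268, 356, 37, 17, 243] [286.2 364.3]
blk [487, 399, 12, 6, 24] [492.8 401.2]
blk [463, 401, 50, 19, 349] [485.5 411.9]
side 3323.0 [[282.3999938964844, 326.70001220703125], [324.1000061035156, 309.6000061035156], [355.3999938964844, 385.8999938964844], [313.6000061035156, 402.8999938964844]] [[489.0, -170.3], [584.5, -160.1], [578.6, -320.2], [495.9, -324.6]]
side 2312.5 [[219.39999389648438, 182.10000610351562], [280.79998779296875, 176.5], [284.3999938964844, 216.89999389648438], [223.0, 222.5]] [[456.9, 309.2], [631.5, 277.0], [590.4, 120.5], [434.0, 150.9]]
side 2424.0 [[145.5, 133.1999969482422], [218.5, 122.80000305175781], [224.1999969482422, 162.39999389648438], [151.10000610351562, 172.8000030517578]] [[271.1, 631.8], [516.7, 614.7], [489.1, 393.7], [272.6, 414.1]]
side 5751.5 [[-0.6000000238418579, 45.099998474121094], [165.5, 21.399999618530273], [171.60000610351562, 64.19999694824219], [5.599999904632568, 87.9000015258789]] [[-348.5, 1626.6], [445.7, 1663.0], [416.3, 1133.2], [-242.2, 1141.7]]
blk [0, 109, 27, 45, 74] [ 12.1 130.2]
blk [157, 131, 11, 19, 136] [160.9 140.6]
blk [27, 155, 53, 88, 118] [ 50.7 195.4]
blk [0, 176, 90, 122, 317] [ 41.5 233.3]
blk [229, 185, 8, 17, 87] [231.9 193.5]
blk [136, 211, 11, 18, 109] [140.1 220.2]
blk [80, 244, 12, 19, 23] [ 85.3 253.1]
blk [176, 332, 13, 25, 231] [181.1 344.5]
blk [309, 343, 19, 16, 213] [318.3 350.6]
```

View pics/c1.png

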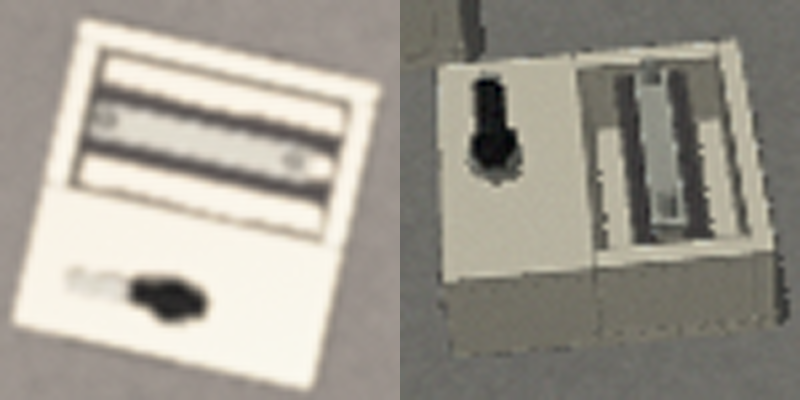

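Top half of the crop: white housing, mouth on the far side, bar with pins at crop (105,120) and (293,160). Lug points left (+y, latch open). This matches the description, so I'll measure it properly.

```bash
python3 - <<'E'
from h import *
a=load('t0');b=load('s0')
A=cv2.cvtColor(a['color'],cv2.COLOR_RGB2GRAY)
print('cam',ray(a,0,0)[0].round(0),ray(b,0,0)[0].round(0))
def rect(f,u0,v0,w,h,z):
    g=cv2.resize(A[v0:v0+h,u0:u0+w],None,fx=8,fy=8,interpolation=cv2.INTER_CUBIC)
    t,m=cv2.threshold(g,0,255,cv2.THRESH_OTSU)
    c=max(cv2.findContours(m,cv2.RETR_EXTERNAL,cv2.CHAIN_APPROX_NONE)[0],key=cv2.contourArea).reshape(-1,2)
    P=np.array([onz(f,u0+(p[0]+.5)/8-.5,v0+(p[1]+.5)/8-.5,z)[:2] for p in c]).astype('float32')
    return t,cv2.minAreaRect(P)
print('cover',rect(a,345,185,80,55,5)); print('counter',rect(a,192,172,80,82,60))
cc=lambda u,v:(195+(u+.5)/5.3333-.5,175+(v+.5)/5.3333-.5)
cs=lambda u,v:(215+(u-400+.5)/5.3333-.5,170+(v+.5)/5.3333-.5)
for n,q in(('outer',[(80,20),(382,88),(308,388),(12,322)]),('mouth',[(103,50),(352,100),(325,240),(75,187)])):
    P=np.array([onz(a,*cc(*p),60)[:2] for p in q]);print(n,P.round(1).tolist(),P.mean(0),[np.linalg.norm(P[i]-P[i-1]).round(1) for i in range(4)])
for z in(66,73): print('pins',z,[onz(a,*cc(*p),z)[:2].round(1) for p in((105,118),(293,159))])
print('latch top',onz(a,*cc(168,298),90))
P=np.array([onz(b,*cs(*p),60)[:2] for p in((438,66),(737,40),(773,245),(440,280))]);print('sideouter',P.round(1).tolist(),P.mean(0))
print('side pins top',[onz(b,*cs(*p),73.5)[:2].round(1) for p in((650,62),(668,195))],'foot',[onz(b,*cs(*p),58)[:2].round(1) for p in((650,80),(668,220))])
# cover grip & holes
print('grip top',onz(a,386,210.4,30)); print('grip side',onz(b,318.3,350.6,21))
E
```

```text
cam [ 412.  101. 1529.] [ 372. -524.  775.]
cover (191.0, ((549.4180908203125, -222.47076416015625), (92.73799896240234, 166.40574645996094), 1.5168545246124268))
counter (190.0, ((528.6666870117188, 217.4240264892578), (161.77967834472656, 164.6967315673828), 79.03617858886719))
outer [[623.1, 281.2], [591.5, 122.2], [434.2, 156.2], [464.4, 310.4]] [528.31822283 217.48178311] [np.float64(161.4), np.float64(162.1), np.float64(160.9), np.float64(157.2)]
mouth [[607.6, 268.6], [584.8, 137.7], [511.1, 149.6], [535.4, 280.5]] [559.73703511 209.08453331] [np.float64(73.2), np.float64(132.9), np.float64(74.6), np.float64(133.1)]
pins 66 [array([571.3, 265.5]), array([552.4, 167.3])]
pins 73 [array([570.5, 264.7]), array([551.8, 166.9])]
latch top [477.53694451 227.48207932  90.        ]
sideouter [[463.4, 307.5], [622.4, 277.1], [592.2, 124.9], [432.0, 152.9]] [527.4888265  215.60062374]
side pins top [array([568.8, 259.5]), array([549.7, 161.1])] foot [array([569.1, 262.8]), array([548.7, 159.3])]
grip top [ 548.98284939 -218.95720145   30.        ]
grip side [ 548.64137153 -223.29457314   21.        ]
```

Emit:
move_arm:
  plan:
    - {"tx": 3.46,"ty": -1.26}
    - {"tx": 3.46,"ty": -1.26}
    - {"tx": 3.46,"ty": -1.26}
    - {"tx": 3.46,"ty": -1.26}
    - {"tx": 3.46,"ty": -1.26}
    - {"tx": 3.46,"ty": -1.26}
    - {"tx": 3.46,"ty": -1.26}
    - {"tx": 3.46,"ty": -1.26}
    - {"tx": 3.46,"ty": -1.26}
    - {"tx": 3.46,"ty": -1.26}
    - {"tx": 3.46,"ty": -1.26}
    - {"tx": 3.46,"ty": -1.26}

```text
schema error: expected keys tx, ty, tz, wx, wy, wz
```

Emit:
move_arm:
  plan:
    - {"wz": 0.096,"tz": 2.4}
    - {"wz": 0.096,"tz": 2.4}
    - {"wz": 0.096,"tz": 2.4}
    - {"wz": 0.096,"tz": 2.4}
    - {"tz": 2.0}
    - {}
    - {}
    - {}
  gripper: 6

```text
schema error: expected keys tx, ty, tz, wx, wy, wz
```

```bash
python3 - <<'E'
from h import *
s=env.state();print(s['time_s'],s['ee_pos'],s['ee_rot'],s['force'],s['gripper_width'])
a=snap('top','t1');b=snap('side','s1')
A=cv2.cvtColor(a['color'],cv2.COLOR_RGB2BGR);B=cv2.cvtColor(b['color'],cv2.COLOR_RGB2BGR)
t=cv2.resize(A[175:225,200:270],None,fx=11,fy=11,interpolation=cv2.INTER_LANCZOS4)[:, :]
sd=cv2.resize(B[173:223,248:290],None,fx=11,fy=11,interpolation=cv2.INTER_LANCZOS4)
def st(i):
    i=i.astype(float);lo,hi=np.percentile(i,2),np.percentile(i,98);return np.clip((i-lo)/(hi-lo)*255,0,255).astype('uint8')
im=np.hstack([st(t)[:, :],st(sd)]);print(im.shape)
im=cv2.resize(im,(784,352)) if 0 else im
cv2.imwrite('pics/tz.png',st(t)); cv2.imwrite('pics/sz.png',st(sd))
E
```

```text
0.1 [ 228.93697352 -526.99840574  232.01415181] [-1.79908758e+02 -2.42045389e-03  2.34791160e+01] [0.28290413 0.18583865 1.00716258] 91.17360803338771
(550, 1232, 3)
```

View pics/tz.png

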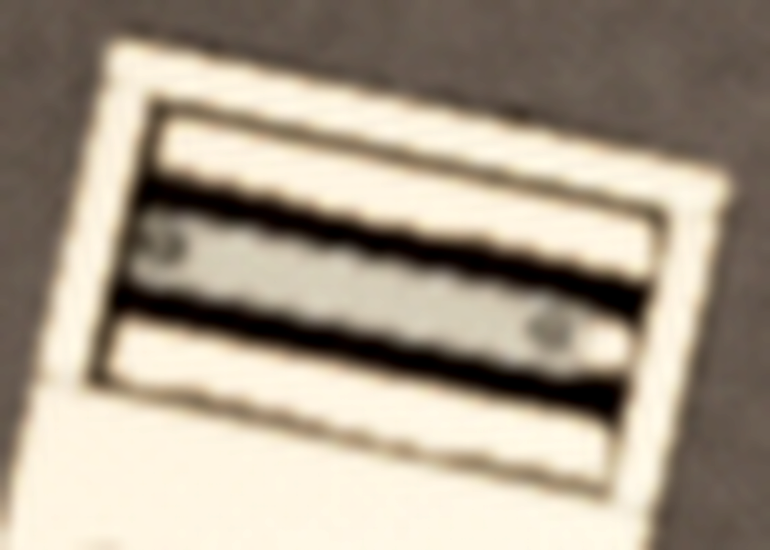

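View pics/sz.png

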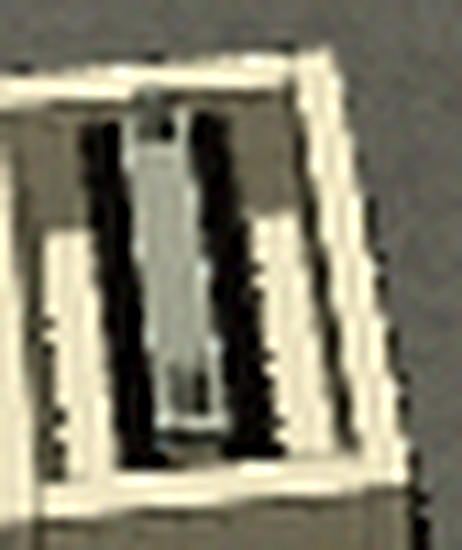

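View pics/s1.png

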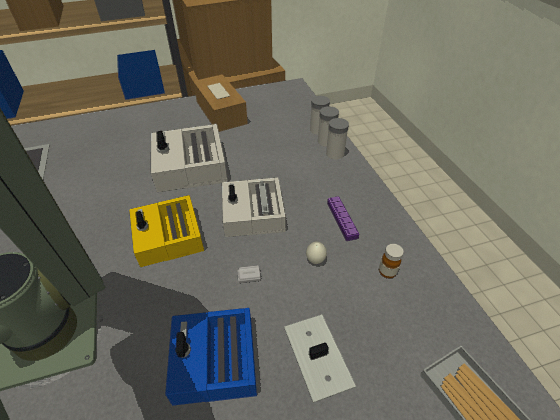

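The top zoom shows pins at (165,245) and (548,325), with the bar pushed to the +y end. The side zoom shows the near pin from top (190,365) to foot (190,410) and the far pin from top (152,95) to foot (157,138). The arm has not moved, because the rows need all six keys.

```bash
python3 - <<'E'
from h import *
a=load('t0');b=load('s0')
T=lambda u,v:(200+(u+.5)/11-.5,175+(v+.5)/11-.5)
S=lambda u,v:(248+(u+.5)/11-.5,173+(v+.5)/11-.5)
th=np.radians(-10.96);R=np.array([[np.cos(th),-np.sin(th)],[np.sin(th),np.cos(th)]])
o=np.array([559.8,210.5])
def L(p): return (R.T@(np.array(p[:2])-o)).round(1).tolist()
print('top pins',[L(onz(a,*T(*p),70)) for p in((165,245),(548,325))])
print('top mouth',[L(onz(a,*T(*p),60)) for p in((155,100),(663,210),(612,492),(95,380))])
print('top rim out',[L(onz(a,*T(*p),60)) for p in((108,42),(730,185))])
print('side pins top',[L(onz(b,*S(*p),72)) for p in((152,97),(190,367))],'foot',[L(onz(b,*S(*p),58)) for p in((157,138),(190,410))])
print('side mouth/rim',[L(onz(b,*S(*p),60)) for p in((295,90),(330,50),(408,480),(350,455))])
E
```

```text
top pins [[0.3, 54.9], [1.4, -43.5]]
top mouth [[36.7, 67.1], [37.1, -64.8], [-35.5, -67.9], [-36.0, 65.7]]
top rim out [[48.6, 82.1], [47.0, -80.0]]
side pins top [[-0.7, 51.0], [-0.4, -47.9]] foot [[-0.0, 50.9], [-0.9, -48.5]]
side mouth/rim [[37.2, 62.7], [48.2, 77.4], [48.0, -80.2], [35.4, -70.3]]
```

Emit:
move_arm:
  plan:
    - {"tx": 3.46,"ty": -1.26,"tz": 0,"wx": 0,"wy": 0,"wz": 0}
    - {"tx": 3.46,"ty": -1.26,"tz": 0,"wx": 0,"wy": 0,"wz": 0}
    - {"tx": 3.46,"ty": -1.26,"tz": 0,"wx": 0,"wy": 0,"wz": 0}
    - {"tx": 3.46,"ty": -1.26,"tz": 0,"wx": 0,"wy": 0,"wz": 0}
    - {"tx": 3.46,"ty": -1.26,"tz": 0,"wx": 0,"wy": 0,"wz": 0}
    - {"tx": 3.46,"ty": -1.26,"tz": 0,"wx": 0,"wy": 0,"wz": 0}
    - {"tx": 3.46,"ty": -1.26,"tz": 0,"wx": 0,"wy": 0,"wz": 0}
    - {"tx": 3.46,"ty": -1.26,"tz": 0,"wx": 0,"wy": 0,"wz": 0}
    - {"tx": 3.46,"ty": -1.26,"tz": 0,"wx": 0,"wy": 0,"wz": 0}
    - {"tx": 3.46,"ty": -1.26,"tz": 0,"wx": 0,"wy": 0,"wz": 0}
    - {"tx": 3.46,"ty": -1.26,"tz": 0,"wx": 0,"wy": 0,"wz": 0}
    - {"tx": 3.46,"ty": -1.26,"tz": 0,"wx": 0,"wy": 0,"wz": 0}

```text
time_s: 1.2
ee_pos: [550.7, -221.8, 232.6]
ee_rot: [-180.0, 0.0, 23.5]
force: [0.9, 0.5, 0.1]
gripper_width: 91.3
gripper_force: 0.0
```

Emit:
move_arm:
  plan:
    - {"tx": 0,"ty": 0,"tz": 2.4,"wx": 0,"wy": 0,"wz": 0.096}
    - {"tx": 0,"ty": 0,"tz": 2.4,"wx": 0,"wy": 0,"wz": 0.096}
    - {"tx": 0,"ty": 0,"tz": 2.4,"wx": 0,"wy": 0,"wz": 0.096}
    - {"tx": 0,"ty": 0,"tz": 2.4,"wx": 0,"wy": 0,"wz": 0.096}
    - {"tx": 0,"ty": 0,"tz": 2,"wx": 0,"wy": 0,"wz": 0}
    - {"tx": 0,"ty": 0,"tz": 0,"wx": 0,"wy": 0,"wz": 0}
    - {"tx": 0,"ty": 0,"tz": 0,"wx": 0,"wy": 0,"wz": 0}
    - {"tx": 0,"ty": 0,"tz": 0,"wx": 0,"wy": 0,"wz": 0}
  gripper: 6

```text
time_s: 1.87
ee_pos: [550.5, -223.7, 117.9]
ee_rot: [179.9, -0.1, 1.5]
force: [0.5, 0.6, -0.1]
gripper_width: 60.3
gripper_force: 0.0
```

Emit:
move_arm:
  plan:
    - {"tx": -0.1,"ty": -0.15,"tz": 2.5,"wx": 0,"wy": 0,"wz": 0}
    - {"tx": 0,"ty": 0,"tz": 2.5,"wx": 0,"wy": 0,"wz": 0}
    - {"tx": 0,"ty": 0,"tz": 2,"wx": 0,"wy": 0,"wz": 0}
    - {"tx": 0,"ty": 0,"tz": 1.2,"wx": 0,"wy": 0,"wz": 0}
    - {"tx": 0,"ty": 0,"tz": 0.85,"wx": 0,"wy": 0,"wz": 0}
    - {"tx": 0,"ty": 0,"tz": 0,"wx": 0,"wy": 0,"wz": 0}
    - {"tx": 0,"ty": 0,"tz": 0,"wx": 0,"wy": 0,"wz": 0}

```text
time_s: 2.45
ee_pos: [549.5, -222.2, 27.3]
ee_rot: [179.9, -0.1, 1.5]
force: [-0.3, -0.2, 0.3]
gripper_width: 59.8
gripper_force: 0.0
```

Emit:
move_arm:
  plan:
    - {"tx": 0,"ty": 0,"tz": 0,"wx": 0,"wy": 0,"wz": 0}
    - {"tx": 0,"ty": 0,"tz": 0,"wx": 0,"wy": 0,"wz": 0}
    - {"tx": 0,"ty": 0,"tz": 0,"wx": 0,"wy": 0,"wz": 0}
    - {"tx": 0,"ty": 0,"tz": 0,"wx": 0,"wy": 0,"wz": 0}
    - {"tx": 0,"ty": 0,"tz": 0,"wx": 0,"wy": 0,"wz": 0}
    - {"tx": 0,"ty": 0,"tz": 0,"wx": 0,"wy": 0,"wz": 0}
    - {"tx": 0,"ty": 0,"tz": 0,"wx": 0,"wy": 0,"wz": 0}
    - {"tx": 0,"ty": 0,"tz": 0,"wx": 0,"wy": 0,"wz": 0}
    - {"tx": 0,"ty": 0,"tz": 0,"wx": 0,"wy": 0,"wz": 0}
  gripper: 0.8
  force: 40

```text
time_s: 3.2
ee_pos: [548.8, -222.1, 26.4]
ee_rot: [180.0, -0.0, 1.5]
force: [-1.0, -1.6, 1.4]
gripper_width: 16.1
gripper_force: 40.0
```

Emit:
move_arm:
  plan:
    - {"tx": 0,"ty": 0,"tz": -1,"wx": 0,"wy": 0,"wz": 0}
    - {"tx": 0,"ty": 0,"tz": -2.5,"wx": 0,"wy": 0,"wz": 0}
    - {"tx": 0,"ty": 0,"tz": -2.8,"wx": 0,"wy": 0,"wz": 0}
    - {"tx": 0,"ty": 0,"tz": -2.8,"wx": 0,"wy": 0,"wz": 0}
    - {"tx": 0,"ty": 0,"tz": -2.8,"wx": 0,"wy": 0,"wz": 0}
    - {"tx": 0,"ty": 0,"tz": -2,"wx": 0,"wy": 0,"wz": 0}
    - {"tx": 0,"ty": 0,"tz": -1.1,"wx": 0,"wy": 0,"wz": 0}
    - {"tx": 0,"ty": 0,"tz": 0,"wx": 0,"wy": 0,"wz": 0}

```text
time_s: 3.87
ee_pos: [549.8, -222.1, 179.0]
ee_rot: [179.9, -0.3, 1.5]
force: [-0.0, 0.1, -3.0]
gripper_width: 15.7
gripper_force: 40.0
```

Emit:
move_arm:
  plan:
    - {"tx": 0.15,"ty": -2,"tz": 0,"wx": 0,"wy": 0,"wz": 0}
    - {"tx": 0.2,"ty": -4,"tz": 0,"wx": 0,"wy": 0,"wz": 0}
    - {"tx": 0.2,"ty": -4,"tz": 0,"wx": 0,"wy": 0,"wz": 0}
    - {"tx": 0.2,"ty": -4,"tz": 0,"wx": 0,"wy": 0,"wz": 0}
    - {"tx": 0.2,"ty": -4,"tz": 0,"wx": 0,"wy": 0,"wz": 0}
    - {"tx": 0.2,"ty": -4,"tz": 0,"wx": 0,"wy": 0,"wz": 0}
    - {"tx": 0.2,"ty": -4,"tz": 0,"wx": 0,"wy": 0,"wz": 0}
    - {"tx": 0.2,"ty": -4,"tz": 0,"wx": 0,"wy": 0,"wz": 0}
    - {"tx": 0.2,"ty": -4,"tz": 0,"wx": 0,"wy": 0,"wz": 0}
    - {"tx": 0.2,"ty": -4,"tz": 0,"wx": 0,"wy": 0,"wz": 0}
    - {"tx": 0.2,"ty": -3.5,"tz": 0,"wx": 0,"wy": 0,"wz": 0}
    - {"tx": 0.2,"ty": -2.2,"tz": 0,"wx": 0,"wy": 0,"wz": 0}

```text
time_s: 4.87
ee_pos: [559.3, 219.0, 174.0]
ee_rot: [-180.0, 0.2, 1.6]
force: [-0.2, -0.5, -3.1]
gripper_width: 16.0
gripper_force: 40.0
```

Emit:
move_arm:
  plan:
    - {"tx": 0,"ty": 0,"tz": 0,"wx": 0,"wy": 0,"wz": 0.073}
    - {"tx": 0,"ty": 0,"tz": 0,"wx": 0,"wy": 0,"wz": 0.073}
    - {"tx": 0,"ty": 0,"tz": 0,"wx": 0,"wy": 0,"wz": 0.072}
    - {"tx": 0,"ty": 0,"tz": 2,"wx": 0,"wy": 0,"wz": 0}
    - {"tx": 0,"ty": 0,"tz": 2,"wx": 0,"wy": 0,"wz": 0}
    - {"tx": 0,"ty": 0,"tz": 0,"wx": 0,"wy": 0,"wz": 0}
    - {"tx": 0,"ty": 0,"tz": 0,"wx": 0,"wy": 0,"wz": 0}
    - {"tx": 0,"ty": 0,"tz": 0,"wx": 0,"wy": 0,"wz": 0}

```text
time_s: 5.53
ee_pos: [560.9, 215.6, 136.1]
ee_rot: [180.0, 0.0, -11.0]
force: [0.8, 0.1, -2.2]
gripper_width: 15.8
gripper_force: 40.0
```

```bash
python3 - <<'E'
from h import *
s=env.state();print(s['ee_pos'].round(1),s['ee_rot'].round(2),s['force'].round(1),s['torque'].round(2))
a=snap('top','t2');b=snap('side','s2')
A=cv2.cvtColor(a['color'],cv2.COLOR_RGB2BGR);B=cv2.cvtColor(b['color'],cv2.COLOR_RGB2BGR)
r=lambda i:cv2.resize(i,(400,400),interpolation=cv2.INTER_CUBIC)
cv2.imwrite('pics/c2.png',np.hstack([r(A[160:260,185:285]),r(B[140:240,200:300])]))
E
```

```text
[560.9 215.6 136.1] [ 1.7998e+02  3.0000e-02 -1.1020e+01] [ 0.8  0.1 -2.2] [ 0.05 -0.04 -0.05]
```

View pics/c2.png

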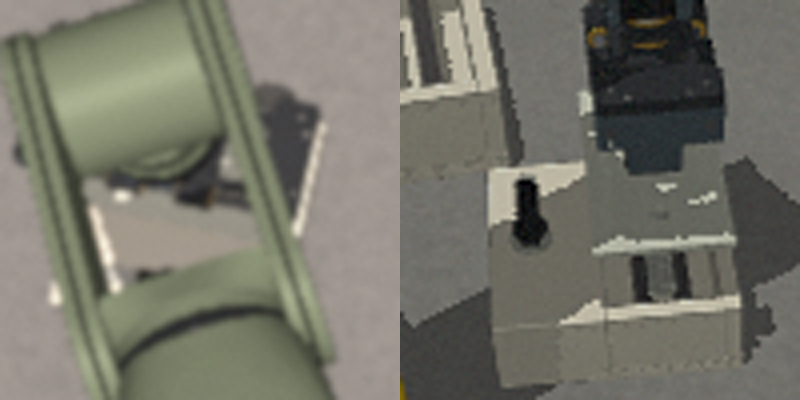

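The crop shows the cover held level above the mouth, with its near edge at (665,240) and the near hole at (660,212). Nothing is in the way, so I'm lowering to feel for the pins.

Emit:
move_arm:
  plan:
    - {"tx": 0,"ty": 0.05,"tz": 1.5,"wx": 0,"wy": 0,"wz": 0}
    - {"tx": 0,"ty": 0,"tz": 1.3,"wx": 0,"wy": 0,"wz": 0}
    - {"tx": 0,"ty": 0,"tz": 0.4,"wx": 0,"wy": 0,"wz": 0}
    - {"tx": 0,"ty": 0,"tz": 0,"wx": 0,"wy": 0,"wz": 0}
    - {"tx": 0,"ty": 0,"tz": 0,"wx": 0,"wy": 0,"wz": 0}
    - {"tx": 0,"ty": 0,"tz": 0,"wx": 0,"wy": 0,"wz": 0}

```text
time_s: 6.13
ee_pos: [561.5, 215.4, 105.4]
ee_rot: [-179.9, -0.1, -11.0]
force: [-0.1, -0.1, -3.3]
gripper_width: 15.9
gripper_force: 40.0
```

Emit:
move_arm:
  plan:
    - {"tx": 0,"ty": 0,"tz": 0.1,"wx": 0,"wy": 0,"wz": 0}
    - {"tx": 0,"ty": 0,"tz": 0.1,"wx": 0,"wy": 0,"wz": 0}
    - {"tx": 0,"ty": 0,"tz": 0.1,"wx": 0,"wy": 0,"wz": 0}
    - {"tx": 0,"ty": 0,"tz": 0.1,"wx": 0,"wy": 0,"wz": 0}
    - {"tx": 0,"ty": 0,"tz": 0.1,"wx": 0,"wy": 0,"wz": 0}
    - {"tx": 0,"ty": 0,"tz": 0,"wx": 0,"wy": 0,"wz": 0}
    - {"tx": 0,"ty": 0,"tz": 0,"wx": 0,"wy": 0,"wz": 0}

```text
time_s: 6.72
ee_pos: [560.7, 215.1, 99.1]
ee_rot: [180.0, 0.0, -11.0]
force: [-0.7, 1.2, -2.6]
gripper_width: 15.9
gripper_force: 40.0
```

```bash
python3 - <<'E'
from h import *
s=env.state();print(s['ee_pos'].round(2),s['ee_rot'].round(2),s['force'].round(1),s['torque'].round(2))
E
```

```text
[560.71 215.11  99.09] [ 1.7999e+02  1.0000e-02 -1.1010e+01] [-0.7  1.2 -2.6] [ 0.06 -0.03  0.05]
```

Emit:
move_arm:
  plan:
    - {"tx": 0,"ty": 0,"tz": 0.1,"wx": 0,"wy": 0,"wz": 0}
    - {"tx": 0,"ty": 0,"tz": 0.1,"wx": 0,"wy": 0,"wz": 0}
    - {"tx": 0,"ty": 0,"tz": 0.1,"wx": 0,"wy": 0,"wz": 0}
    - {"tx": 0,"ty": 0,"tz": 0,"wx": 0,"wy": 0,"wz": 0}
    - {"tx": 0,"ty": 0,"tz": 0,"wx": 0,"wy": 0,"wz": 0}

```text
time_s: 7.13
ee_pos: [560.7, 215.1, 96.1]
ee_rot: [180.0, 0.0, -11.0]
force: [-0.1, -0.0, -1.7]
gripper_width: 15.6
gripper_force: 40.0
```

```bash
python3 - <<'E'
from h import *
s=env.state();print(s['ee_pos'].round(2),s['ee_rot'].round(2),s['force'].round(1),s['torque'].round(2))
E
```

```text
[560.72 215.13  96.1 ] [ 1.7999e+02  1.0000e-02 -1.1010e+01] [-0.1 -0.  -1.7] [ 0.09  0.01 -0.  ]
```

Contact is very light and the cover appears to be on the tapers. I'll continue down.

Emit:
move_arm:
  plan:
    - {"tx": 0,"ty": 0,"tz": 0.1,"wx": 0,"wy": 0,"wz": 0}
    - {"tx": 0,"ty": 0,"tz": 0.1,"wx": 0,"wy": 0,"wz": 0}
    - {"tx": 0,"ty": 0,"tz": 0.1,"wx": 0,"wy": 0,"wz": 0}
    - {"tx": 0,"ty": 0,"tz": 0,"wx": 0,"wy": 0,"wz": 0}
    - {"tx": 0,"ty": 0,"tz": 0,"wx": 0,"wy": 0,"wz": 0}

```text
time_s: 7.55
ee_pos: [560.7, 215.1, 93.1]
ee_rot: [180.0, 0.0, -11.0]
force: [-0.3, 0.3, -2.1]
gripper_width: 15.4
gripper_force: 40.0
```

```bash
python3 - <<'E'
from h import *
s=env.state();print(s['ee_pos'].round(2),s['ee_rot'].round(2),s['force'].round(1),s['torque'].round(2))
E
```

```text
[560.71 215.11  93.12] [ 1.7999e+02  1.0000e-02 -1.1010e+01] [-0.3  0.3 -2.1] [ 0.06  0.03 -0.03]
```

Emit:
move_arm:
  plan:
    - {"tx": 0,"ty": 0,"tz": 0.1,"wx": 0,"wy": 0,"wz": 0}
    - {"tx": 0,"ty": 0,"tz": 0.1,"wx": 0,"wy": 0,"wz": 0}
    - {"tx": 0,"ty": 0,"tz": 0.1,"wx": 0,"wy": 0,"wz": 0}
    - {"tx": 0,"ty": 0,"tz": 0.1,"wx": 0,"wy": 0,"wz": 0}
    - {"tx": 0,"ty": 0,"tz": 0.1,"wx": 0,"wy": 0,"wz": 0}
    - {"tx": 0,"ty": 0,"tz": 0.1,"wx": 0,"wy": 0,"wz": 0}
    - {"tx": 0,"ty": 0,"tz": 0,"wx": 0,"wy": 0,"wz": 0}
    - {"tx": 0,"ty": 0,"tz": 0,"wx": 0,"wy": 0,"wz": 0}

```text
time_s: 8.22
ee_pos: [560.7, 215.1, 87.1]
ee_rot: [180.0, 0.0, -11.0]
force: [-0.2, 0.2, -2.8]
gripper_width: 16.0
gripper_force: 40.0
```

Emit:
move_arm:
  plan:
    - {"tx": 0,"ty": 0,"tz": 0.07,"wx": 0,"wy": 0,"wz": 0}
    - {"tx": 0,"ty": 0,"tz": 0,"wx": 0,"wy": 0,"wz": 0}
    - {"tx": 0,"ty": 0,"tz": 0,"wx": 0,"wy": 0,"wz": 0}
    - {"tx": 0,"ty": 0,"tz": 0,"wx": 0,"wy": 0,"wz": 0}

```text
time_s: 8.55
ee_pos: [560.8, 215.1, 86.6]
ee_rot: [180.0, -0.0, -11.0]
force: [-0.0, -0.3, -2.9]
gripper_width: 15.8
gripper_force: 40.0
```

```bash
python3 - <<'E'
from h import *
s=env.state();print(s['ee_pos'].round(2),s['ee_rot'].round(2),s['force'].round(1),s['torque'].round(2))
E
```

```text
[560.82 215.14  86.55] [ 1.800e+02 -1.000e-02 -1.101e+01] [-0.  -0.3 -2.9] [0.06 0.02 0.03]
```

Nearly home. I'll feel for the rim with small steps.

Emit:
move_arm:
  plan:
    - {"tx": 0,"ty": 0,"tz": 0.05,"wx": 0,"wy": 0,"wz": 0}
    - {"tx": 0,"ty": 0,"tz": 0.05,"wx": 0,"wy": 0,"wz": 0}
    - {"tx": 0,"ty": 0,"tz": 0,"wx": 0,"wy": 0,"wz": 0}
    - {"tx": 0,"ty": 0,"tz": 0,"wx": 0,"wy": 0,"wz": 0}
    - {"tx": 0,"ty": 0,"tz": 0,"wx": 0,"wy": 0,"wz": 0}

```text
time_s: 8.97
ee_pos: [560.9, 215.2, 86.4]
ee_rot: [-180.0, -0.0, -11.0]
force: [-1.1, 0.2, 5.3]
gripper_width: 15.8
gripper_force: 40.0
```

```bash
python3 - <<'E'
from h import *
s=env.state();print(s['ee_pos'].round(2),s['ee_rot'].round(2),s['force'].round(1),s['torque'].round(2))
b=snap('side','s3')
B=cv2.cvtColor(b['color'],cv2.COLOR_RGB2BGR)
cv2.imwrite('pics/c3.png',cv2.resize(B[150:240,205:300],None,fx=6,fy=6,interpolation=cv2.INTER_CUBIC))
E
```

```text
[560.87 215.18  86.36] [-1.7998e+02 -4.0000e-02 -1.1010e+01] [-1.1  0.2  5.3] [-0.12  0.43 -0.06]
```

View pics/c3.png

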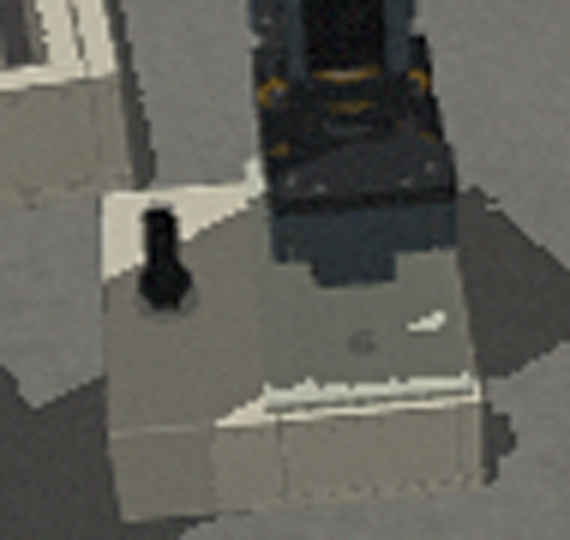

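The cover lies flat on the rim, with the pin visible in the hole at (362,342). Contact came at exactly the expected home height. Releasing and lifting away.

Emit:
move_arm:
  plan:
    - {"tx": 0,"ty": 0,"tz": 0,"wx": 0,"wy": 0,"wz": 0}
    - {"tx": 0,"ty": 0,"tz": 0,"wx": 0,"wy": 0,"wz": 0}
    - {"tx": 0,"ty": 0,"tz": 0,"wx": 0,"wy": 0,"wz": 0}
    - {"tx": 0,"ty": 0,"tz": 0,"wx": 0,"wy": 0,"wz": 0}
    - {"tx": 0,"ty": 0,"tz": 0,"wx": 0,"wy": 0,"wz": 0}
    - {"tx": 0,"ty": 0,"tz": -2,"wx": 0,"wy": 0,"wz": 0}
    - {"tx": 0,"ty": 0,"tz": -3,"wx": 0,"wy": 0,"wz": 0}
    - {"tx": 0,"ty": 0,"tz": -3,"wx": 0,"wy": 0,"wz": 0}
    - {"tx": 0,"ty": 0,"tz": 0,"wx": 0,"wy": 0,"wz": 0}
    - {"tx": 0,"ty": 0,"tz": 0,"wx": 0,"wy": 0,"wz": 0}
    - {"tx": 0,"ty": 0,"tz": 0,"wx": 0,"wy": 0,"wz": 0}
  gripper: 4.5

```text
time_s: 9.93
ee_pos: [560.3, 215.0, 165.0]
ee_rot: [180.0, 0.0, -11.0]
force: [0.9, 0.1, 0.1]
gripper_width: 45.4
gripper_force: 0.0
```

Emit:
move_arm:
  plan:
    - {"tx": -2.8,"ty": 0.15,"tz": 0,"wx": 0,"wy": 0,"wz": 0}
    - {"tx": -2.8,"ty": 0.14,"tz": 0,"wx": 0,"wy": 0,"wz": 0}
    - {"tx": -2.85,"ty": 0.14,"tz": 0,"wx": 0,"wy": 0,"wz": 0}
    - {"tx": 0,"ty": 0,"tz": 0,"wx": 0,"wy": 0,"wz": -0.121}
    - {"tx": 0,"ty": 0,"tz": 0,"wx": 0,"wy": 0,"wz": -0.121}
    - {"tx": 0,"ty": 0,"tz": 0,"wx": 0,"wy": 0,"wz": -0.121}
    - {"tx": 0,"ty": 0,"tz": 0,"wx": 0,"wy": 0,"wz": -0.121}
    - {"tx": 0,"ty": 0,"tz": 0,"wx": 0,"wy": 0,"wz": -0.121}
    - {"tx": 0,"ty": 0,"tz": 0,"wx": 0,"wy": 0,"wz": -0.121}

```text
time_s: 10.68
ee_pos: [476.0, 226.6, 163.7]
ee_rot: [-180.0, 0.2, 30.9]
force: [-0.3, 0.5, -0.9]
gripper_width: 44.7
gripper_force: 0.0
```

Emit:
move_arm:
  plan:
    - {"tx": 0,"ty": 0,"tz": 0,"wx": 0,"wy": 0,"wz": -0.121}
    - {"tx": 0,"ty": 0,"tz": 0,"wx": 0,"wy": 0,"wz": -0.121}
    - {"tx": 0,"ty": 0,"tz": 0,"wx": 0,"wy": 0,"wz": -0.121}
    - {"tx": 0,"ty": 0,"tz": 0,"wx": 0,"wy": 0,"wz": -0.121}
    - {"tx": 0,"ty": 0,"tz": 0,"wx": 0,"wy": 0,"wz": -0.121}
    - {"tx": 0,"ty": 0,"tz": 0,"wx": 0,"wy": 0,"wz": -0.121}
    - {"tx": 0,"ty": 0,"tz": 0,"wx": 0,"wy": 0,"wz": -0.121}
    - {"tx": 0,"ty": 0,"tz": 0,"wx": 0,"wy": 0,"wz": 0}
    - {"tx": 0,"ty": 0,"tz": 0,"wx": 0,"wy": 0,"wz": 0}
    - {"tx": 0,"ty": 0,"tz": 0,"wx": 0,"wy": 0,"wz": 0}

```text
time_s: 11.52
ee_pos: [476.6, 226.9, 164.7]
ee_rot: [-179.9, 0.1, 79.0]
force: [-0.7, 0.1, -0.6]
gripper_width: 44.8
gripper_force: 0.0
```

```bash
python3 - <<'E'
from h import *
s=env.state();print(s['ee_pos'].round(2),s['ee_rot'].round(2),s['force'].round(1),s['gripper_width'])
b=snap('side','s4')
B=cv2.cvtColor(b['color'],cv2.COLOR_RGB2BGR)
cv2.imwrite('pics/c4.png',cv2.resize(B[140:240,195:300],None,fx=6,fy=6,interpolation=cv2.INTER_CUBIC))
E
```

```text
[476.57 226.87 164.66] [-1.7992e+02  6.0000e-02  7.8970e+01] [-0.7  0.1 -0.6] 44.829148928659016
```

View pics/c4.png

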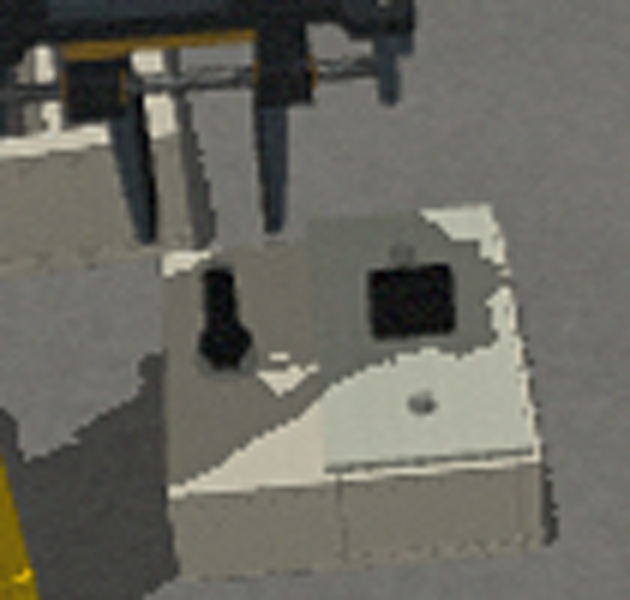

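The cover is flat and home, with pins in both holes at (422,402) and (402,253). The latch bar is at (222,320) and the fingers straddle it from above. Lowering onto it and gripping.

Emit:
move_arm:
  plan:
    - {"tx": 0,"ty": 0,"tz": 2,"wx": 0,"wy": 0,"wz": 0}
    - {"tx": 0,"ty": 0,"tz": 2,"wx": 0,"wy": 0,"wz": 0}
    - {"tx": 0,"ty": 0,"tz": 1,"wx": 0,"wy": 0,"wz": 0}
    - {"tx": 0,"ty": 0,"tz": 1,"wx": 0,"wy": 0,"wz": 0}
    - {"tx": 0,"ty": 0,"tz": 0.7,"wx": 0,"wy": 0,"wz": 0}
    - {"tx": 0,"ty": 0,"tz": 0.35,"wx": 0,"wy": 0,"wz": 0}
    - {"tx": 0,"ty": 0,"tz": 0,"wx": 0,"wy": 0,"wz": 0}
    - {"tx": 0,"ty": 0,"tz": 0,"wx": 0,"wy": 0,"wz": 0}

```text
time_s: 12.23
ee_pos: [477.4, 227.2, 95.4]
ee_rot: [180.0, -0.0, 79.1]
force: [0.3, 0.4, -0.3]
gripper_width: 44.9
gripper_force: 0.0
```

Emit:
move_arm:
  plan:
    - {"tx": 0,"ty": 0,"tz": 0,"wx": 0,"wy": 0,"wz": 0}
    - {"tx": 0,"ty": 0,"tz": 0,"wx": 0,"wy": 0,"wz": 0}
    - {"tx": 0,"ty": 0,"tz": 0,"wx": 0,"wy": 0,"wz": 0}
    - {"tx": 0,"ty": 0,"tz": 0,"wx": 0,"wy": 0,"wz": 0}
    - {"tx": 0,"ty": 0,"tz": 0,"wx": 0,"wy": 0,"wz": 0}
    - {"tx": 0,"ty": 0,"tz": 0,"wx": 0,"wy": 0,"wz": 0}
    - {"tx": 0,"ty": 0,"tz": 0,"wx": 0,"wy": 0,"wz": 0}
  gripper: 0.8
  force: 25

```text
time_s: 12.82
ee_pos: [475.6, 227.4, 95.3]
ee_rot: [-179.8, 0.0, 79.1]
force: [-5.1, 2.0, 4.0]
gripper_width: 13.9
gripper_force: 25.0
```

Emit:
move_arm:
  plan:
    - {"tx": 0,"ty": -0.1,"tz": 0,"wx": 0,"wy": 0,"wz": 0}
    - {"tx": 0,"ty": 0,"tz": 0,"wx": 0,"wy": 0,"wz": 0.08}
    - {"tx": 0,"ty": 0,"tz": 0,"wx": 0,"wy": 0,"wz": 0.08}
    - {"tx": 0,"ty": 0,"tz": 0,"wx": 0,"wy": 0,"wz": 0.08}
    - {"tx": 0,"ty": 0,"tz": 0,"wx": 0,"wy": 0,"wz": 0.08}
    - {"tx": 0,"ty": 0,"tz": 0,"wx": 0,"wy": 0,"wz": 0.08}
    - {"tx": 0,"ty": 0,"tz": 0,"wx": 0,"wy": 0,"wz": 0}
    - {"tx": 0,"ty": 0,"tz": 0,"wx": 0,"wy": 0,"wz": 0}

```text
time_s: 13.48
ee_pos: [476.0, 227.2, 95.3]
ee_rot: [180.0, -0.0, 56.3]
force: [-2.2, 0.5, 3.5]
gripper_width: 13.8
gripper_force: 25.0
```

Emit:
move_arm:
  plan:
    - {"tx": 0,"ty": 0,"tz": 0,"wx": 0,"wy": 0,"wz": 0.08}
    - {"tx": 0,"ty": 0,"tz": 0,"wx": 0,"wy": 0,"wz": 0.08}
    - {"tx": 0,"ty": 0,"tz": 0,"wx": 0,"wy": 0,"wz": 0.08}
    - {"tx": 0,"ty": 0,"tz": 0,"wx": 0,"wy": 0,"wz": 0.08}
    - {"tx": 0,"ty": 0,"tz": 0,"wx": 0,"wy": 0,"wz": 0.08}
    - {"tx": 0,"ty": 0,"tz": 0,"wx": 0,"wy": 0,"wz": 0.08}
    - {"tx": 0,"ty": 0,"tz": 0,"wx": 0,"wy": 0,"wz": 0.08}
    - {"tx": 0,"ty": 0,"tz": 0,"wx": 0,"wy": 0,"wz": 0.08}
    - {"tx": 0,"ty": 0,"tz": 0,"wx": 0,"wy": 0,"wz": 0.08}
    - {"tx": 0,"ty": 0,"tz": 0,"wx": 0,"wy": 0,"wz": 0.06}
    - {"tx": 0,"ty": 0,"tz": 0,"wx": 0,"wy": 0,"wz": 0}
    - {"tx": 0,"ty": 0,"tz": 0,"wx": 0,"wy": 0,"wz": 0}

```text
time_s: 14.48
ee_pos: [476.5, 226.4, 95.3]
ee_rot: [179.9, -0.0, 11.7]
force: [0.6, -5.5, 3.6]
gripper_width: 13.9
gripper_force: 25.0
```

```bash
python3 - <<'E'
from h import *
s=env.state();print(s['ee_pos'].round(2),s['ee_rot'].round(2),s['force'].round(1),s['torque'].round(2),s['gripper_width'])
E
```

```text
[476.51 226.4   95.25] [ 1.7991e+02 -3.0000e-02  1.1660e+01] [ 0.6 -5.5  3.6] [-0.77  0.1  -0.16] 13.867412691138812
```

The latch has turned 67°. Releasing and retreating.

Emit:
move_arm:
  plan:
    - {"tx": 0,"ty": 0,"tz": 0,"wx": 0,"wy": 0,"wz": 0}
    - {"tx": 0,"ty": 0,"tz": 0,"wx": 0,"wy": 0,"wz": 0}
    - {"tx": 0,"ty": 0,"tz": 0,"wx": 0,"wy": 0,"wz": 0}
    - {"tx": 0,"ty": 0,"tz": 0,"wx": 0,"wy": 0,"wz": 0}
    - {"tx": 0,"ty": 0,"tz": 0,"wx": 0,"wy": 0,"wz": 0}
    - {"tx": 0,"ty": 0,"tz": -2,"wx": 0,"wy": 0,"wz": 0}
    - {"tx": 0,"ty": 0,"tz": -3.5,"wx": 0,"wy": 0,"wz": 0}
    - {"tx": 0,"ty": 0,"tz": -3.5,"wx": 0,"wy": 0,"wz": 0}
    - {"tx": 0,"ty": 0,"tz": -3,"wx": 0,"wy": 0,"wz": 0}
    - {"tx": 0,"ty": 0,"tz": 0,"wx": 0,"wy": 0,"wz": 0}
    - {"tx": 0,"ty": 0,"tz": 0,"wx": 0,"wy": 0,"wz": 0}
  gripper: 4

```text
time_s: 15.4
ee_pos: [476.9, 227.8, 216.8]
ee_rot: [-179.9, -0.3, 11.5]
force: [0.1, -0.4, -1.0]
gripper_width: 39.7
gripper_force: 0.0
```

```bash
python3 - <<'E'
from h import *
s=env.state();print(s['ee_pos'].round(2),s['force'].round(1),s['gripper_width'])
b=snap('side','s5')
B=cv2.cvtColor(b['color'],cv2.COLOR_RGB2BGR)
cv2.imwrite('pics/c5.png',cv2.resize(B[140:240,195:300],None,fx=6,fy=6,interpolation=cv2.INTER_CUBIC))
E
```

```text
[476.88 227.85 216.85] [ 0.1 -0.4 -1. ] 39.6974797959569
```

View pics/c5.png

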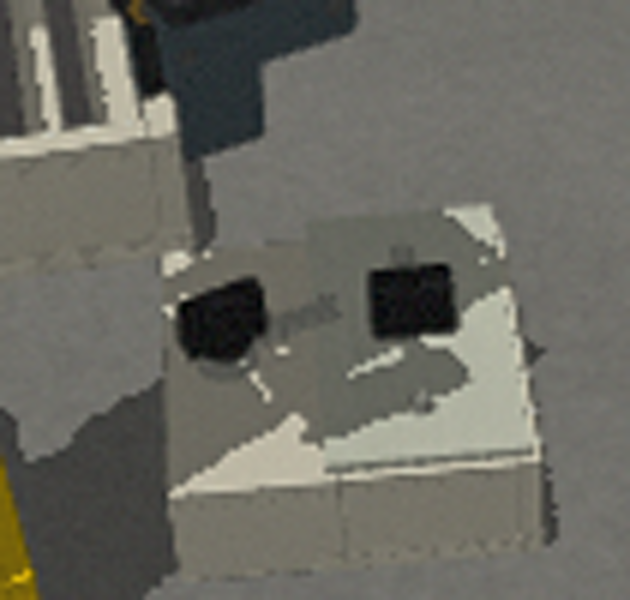

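The latch bar at (222,318) has turned, and the lug at (310,315) lies over the cover's edge. The cover is still flat on both pins and the arm is clear, so I'm handing in.

```bash
python3 -c "
from workcell import env
print(env.job_done())"
```

```text
the job is handed in; nothing more can be done
None
```

The cover is back on its two pins, flat on the rim, with the latch turned about 67° over its edge and staying there after release; I handed the job in at about 15.5 s, and no verdict was returned.

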